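# Load an ink tank in the decal printer's dock and clamp it home

### The job

Take the magenta ink tank from the red tray, feel it upright into the pocket of the ink dock until it stands on the spring plate, and let go. Then swing the clamp over and press it fully shut, so that it drives the tank home and stays shut by itself. Be gentle: never force the tank against the dock or the clamp against its stop, and leave everything else where it is.

Things in the scene. Friction and masses are not known exactly. Their poses are not given: they have to be found in the camera images.
- magenta_tank: The tank to load: black box with magenta top and side panels, 48 (its x) x 28 (its y) x 66 mm tall, 60 to 130 g. Origin at the centre of its underside, z up. It stands in the red tray and is best pinched across its 28 mm sides near the top. It fits the pocket either way round (half turn).
- cyan_tank: Spare tank, same shape, cyan. Leave it standing.
- yellow_tank: Spare tank, same shape, yellow. Leave it standing.
- tray: Fixed red open tray, 110 (x) x 270 (y) x 24 mm, walls and floor 5 mm; origin under its centre. The three tanks stand in a row along its y, about 82 mm apart, long sides along its y, in any order.
- dock: Fixed grey ink dock, base plate 195 x 110 x 12 mm. Origin on the table below the rear end of the insert's slide, a little behind the pocket; x along the pocket's long side towards the hinge posts, y across, z up. Two hinge posts, 117 mm tall, at dock x = 94 to 124, y = +-23 to 37 mm. With the clamp open, push the tank against the dock with less than 30 N; touch dock or clamp with less than 30 N.
- rim_mark (a point): Point of the dock straight above its origin, 52 mm up, at the height of the top face (rim) of the white insert, 100 x 56 mm. Its pocket, 49.6 (x) x 29.6 (y) mm, 40 deep, 1 mm lead-in bevel, is centred on dock y = 0, but was set by hand: its centre lies 3 to 25 mm from this point along dock +x. How far is not reported: see or feel it. The insert moves only under 40 N or more.
- rest_mark (a point): Point of the dock straight above its origin, 32 mm up (20 mm below the rim): the height of the black spring plate in the pocket, where the underside of a tank set down comes to rest. The plate starts to give at 3 N; 9 N press it 8 mm down to home: tank underside 24 mm, tank top 90 mm above the table.
- clamp (a joint): Clamp angle, rad: 0 = shut (hard stop, arm level, pointing to dock -x), grows as it opens, pi/2 upright, up to 2.0 leaning away from the pocket; starts at 1.75 to 1.95. A stiff friction hinge (about 1 N m) holds it wherever it is left, also shut against the spring. Moving it takes about 6 N at the crossbar, about 10 N near shut.
- clamp_hinge (a point): Middle of the clamp's hinge line, which runs along dock y through dock x = 104, z = 105 mm. The aluminium clamp arm is 24 mm wide, 10 mm thick and centred on this line.
- clamp_pad (a point): Lowest point of the rubber bar (12 mm thick, 30 mm long) under the clamp arm, 90 mm from the hinge and 15 mm below the arm's middle line; it meets a standing tank's top at about 0.1 rad and is level with 90 mm above the table when shut.
- clamp_bar (a point): Centre of the olive crossbar at the clamp's end, a round bar 16 mm thick and 70 mm long along dock y, 178 mm from the hinge line. Push it from behind and then from above.
- glue: White glue bottle, 34 mm wide, 85 mm tall; leave alone.
- paint_jar: Small green jar, 40 mm wide, 50 mm tall; leave alone.
- tape: Roll of yellow tape lying flat, 90 mm across, 22 mm tall; leave alone.
- driver: Screwdriver with an orange handle, lying; leave alone.
- rule: Steel rule, 30 x 300 x 4 mm, lying; leave alone.
Not all that is in view belongs to the job. Leave any purple look-alike of the magenta_tank alone.

How it is judged (in metres and radians):
On the way:
1. the magenta tank stands released in the pocket on the spring plate, clamp still open (x of magenta_tank in the frame of dock between 0 and 0.028 m and y of magenta_tank in the frame of dock between -0.003 and 0.003 m and z of magenta_tank in the frame of dock below 0.036 m and angle between magenta_tank's own z axis and vertical below 0.12 rad and contact force between the fingers and magenta_tank below 0.1 N and value of joint clamp above 0.6 rad), for 0.2 s.
At the end, for the whole second after the job is handed in: The clamp is shut (below 0.04 rad) and stays so untouched; the magenta tank is at rest, upright within 0.08 rad, in the pocket with its underside less than 27.5 mm above the table (home is 24), within 3 mm of the dock's centre line in y and 0 to 28 mm ahead of its origin in x (x of magenta_tank in the frame of dock between 0 and 0.028 m and y of magenta_tank in the frame of dock between -0.003 and 0.003 m and value of joint clamp below 0.04 rad and z of magenta_tank in the frame of dock below 0.0275 m and angle between magenta_tank's own z axis and vertical below 0.08 rad and linear speed of magenta_tank below 0.01 m/s and contact force between the fingers and dock below 0.1 N).
It fails at once if the tank is pushed against the dock with more than 30 N while the clamp is open (above 0.6 rad) (contact force between magenta_tank and dock above 30 N and value of joint clamp above 0.6 rad).
It fails at once if the fingers press on the dock or its clamp with more than 30 N (contact force between the fingers and dock above 30 N).
It fails at once if a spare tank, the glue, jar, tape, screwdriver or rule is moved by more than 20 mm (distance of any of cyan_tank, yellow_tank, glue, paint_jar, tape, driver, rule from where it was at the start of the episode above 0.02 m).
It also fails if it takes over 72 s, if anything falls off the work surface, if the arm or the gripper's body presses on something with over 40 N, if the wrist force passes 120 N, or if a joint passes its speed limit or range.

### The arm

A 6-joint arm with a two-finger parallel gripper is mounted at the origin on the work surface. World frame = base frame: x ahead of the robot, y to its left, z up, the work surface at z = 0. Lengths are in m, angles in degrees, forces in N, time in s.
With the tool pointing down it reaches from about 0.25 to 0.725 m from the base axis. Payload 9.7 kg.
Tool frame: the origin (TCP) lies on the centre line of the jaws, within the pads' length; the fingertips stand 19 mm ahead of it and the grasp point (between the pads) is the TCP; z points along the fingers, y is the direction in which the jaws open and shut (so a half turn about z gives the same grasp; the last joint's range is limited). The gripper opens to 85 mm and grips with 20 to 120 N. Pads are 22 mm wide; open, the fingers measure 114 mm over their backs; the gripper's body (76 mm by 85 mm) begins 54 mm behind the grasp point. The pads swing forward as they close: fully open they stand 13 mm farther back than shut.
Start: joints at [64.057, 4.979, 10.078, 95.1, 0, 90], TCP at [0.241, 0.495, 0.25] pointing down, gripper open.
Joint ranges: [-179.16, 179.16], [-48.56, 103.87], [-65.8, 70.77], [-126.05, 130.52], [-82.76, 87.17], [-180, 180]. Speed limits (degrees/s): [127.2, 127.2, 147.25, 180, 180, 180].

### API

Orientations are given as [roll, pitch, yaw] about the fixed x, y, z axes, in that order (R = Rz(yaw) Ry(pitch) Rx(roll)).
In Python, from workcell import bot gives the robot as it stands.
- The arm moves only by the tool servo_tool, never from a script. Its argument "motion" is a list that holds one entry, the list of rows, each a list of 6 numbers: the shift along the tool's x, y, z in mm, then the turn, a rotation vector about the tool's x, y, z in rad. A call has 1 to 5 rows; each row shifts and turns the commanded pose from where the row before left it, along the tool's axes as they then stand; what a row does not reach is not made up. A row lasts 1/10 s, in which the tool goes at most 50 mm and 8.59 degrees, less where a joint would pass 70% of its speed; a pose out of reach is approached as far as the arm can. A call is refused whole if a number of a shift passes 50 or a number of a turn 0.15, either way. A call with a gripper value outside its range is refused whole. "gripper" is the finger opening in mm, from 0 to 85.4, set as the call begins (left out, the last holds). The fingers move at their own pace and stop on an object; "newtons" is the grip in N (left out, the last holds). Time passes only in rows, so rows that do not move let the fingers close. It gives the time, the measured TCP pose, the force and the opening at its end, in the units of the state.
- bot.get_obs(): the state, without advancing time (a new reading comes with each control period).
- bot.camera(name): name is "side" or "top" or "wrist"; returns a dict with "color" (384x512x3 uint8, red, green, blue), "fx", "fy", "cx", "cy" (pixels), "R" (3x3) and "t" (3): a world point X has camera coordinates R X + t. Camera axes: x right, y down, z forward; pixel columns grow to the right and rows downward; lengths in m; the calibration is good to about 2 mm. A picture is of the moment at which its call begins. There is no depth.
- bot.job_done(): hands the job in, once; it reports no verdict.
Trained networks look in a picture, given as the dict that the camera call returned (one of the last four; its "shot" number tells which), for a name from the list of things; names that differ only in an ending like _2 or _b are one class to them, and where a whole thing is asked for, a point or a joint stands for the part that bears it (a point fixed in the world has none). Each returns a list of dicts, best first, with "confidence" (0 to 1); they miss things now and then, are a little off and sometimes report something else, mostly with a low value. They report only what shows in the picture. A call takes as long as a camera call. They do not tell look-alikes from the thing itself.
- bot.look_for(picture, label): "rect" ([left, top, width, height] in pixels, round what is visible of it).
The state is a dict: "time": time; "q": joint angles; "qd": joint speeds; "joint_efforts": joint torques, N m; "ee_pos": TCP position; "tcp_rot": TCP orientation; "wrist_force": force on the tool from outside, world axes, zero at the start; "torque": the same for the moment, N m; "opening": finger opening in m.
Only numpy, scipy, OpenCV 4.12 (cv2) and the standard library are available. Lean on these libraries where they do the work, as an engineer would, in place of code of your own. Each camera call takes 0.05 s, during which the arm holds its last target.

## Working session

There is one attempt and no reset: what is moved stays moved. The work goes in short steps, Python scripts to look and compute and a tool call to move; the robot and the scene stay as the last step left them, time stands still between calls to the robot, and variables do not carry over. Pictures are saved under pics/ and viewed, and the job is handed in when it is done.

Besides the shell and the picture viewer there is one more tool, called after "Call:" as a command line: name --argument value ..., lists and objects as JSON in quotes. servo_tool: Moves the arm, as the interface text tells. Its arguments: {"type":"object","properties":{"motion":{"type":"array","items":{"type":"array","items":{"type":"array","items":{"type":"number"}}}},"gripper":{"type":"number"},"newtons":{"type":"number"}},"required":["motion"]}

```bash
ls; mkdir -p pics; cat > h.py <<'E'
from workcell import bot
import cv2, numpy as np
def shot(n,f,scale=1,crop=None):
    p=bot.camera(n); im=p["color"][:,:,::-1]
    if crop: l,t,w,h=crop; im=im[t:t+h,l:l+w]
    if scale!=1: im=cv2.resize(im,None,fx=scale,fy=scale,interpolation=cv2.INTER_CUBIC)
    cv2.imwrite("pics/"+f,im); return p
def ray(p,u,v,z):
    R=np.array(p["R"]);t=np.array(p["t"])
    d=R.T@np.array([(u-p["cx"])/p["fx"],(v-p["cy"])/p["fy"],1]); c=-R.T@t
    return c+d*(z-c[2])/d[2]
def proj(p,X):
    x=np.array(p["R"])@np.array(X)+np.array(p["t"]); return [p["fx"]*x[0]/x[2]+p["cx"],p["fy"]*x[1]/x[2]+p["cy"]]
E
python3 - <<'E'
from h import *
for n in("top","side","wrist"):
    p=shot(n,n+"0.png",1.5); print(n,p["fx"],p["cx"],p["cy"],np.round(-np.array(p["R"]).T@p["t"],3),np.round(p["R"],3).tolist())
    for l in ("magenta_tank","dock","tray","clamp_bar","cyan_tank","yellow_tank","glue","clamp"):
        for r in bot.look_for(p,l)[:3]: print(l,np.round(r["rect"],1).tolist(),round(r["confidence"],2))
print(bot.get_obs())
E
```

```text
pics
top 371.92041691542806 258.4538847182563 189.984876524449 [ 0.529 -0.005  0.972] [[-0.022, -1.0, -0.008], [-0.997, 0.022, -0.068], [0.068, 0.006, -0.998]]
magenta_tank [366.1, 259.8, 23.9, 28.4] 0.94
magenta_tank [322.0, 273.0, 14.2, 20.0] 0.78
magenta_tank [325.6, 221.2, 19.5, 9.5] 0.74
dock [149.4, 192.2, 124.6, 47.3] 0.78
tray [307.0, 200.0, 113.1, 51.5] 0.95
clamp_bar [150.4, 200.6, 57.8, 37.2] 0.56
clamp_bar [150.5, 191.2, 122.5, 49.6] 0.2
cyan_tank [380.4, 215.4, 32.9, 11.8] 0.75
yellow_tank [357.0, 215.8, 24.5, 10.9] 0.82
yellow_tank [315.3, 136.4, 18.7, 21.1] 0.24
glue [314.7, 137.1, 19.9, 19.2] 0.76
clamp [151.4, 201.0, 53.8, 35.9] 0.86
clamp [152.7, 190.8, 119.5, 49.9] 0.42
side 482.0188557032694 256.58653478707674 190.88673090246587 [ 0.059 -0.634  1.029] [[0.788, -0.616, 0.011], [-0.452, -0.59, -0.668], [0.418, 0.522, -0.744]]
magenta_tank [222.8, 283.8, 20.4, 32.0] 0.88
magenta_tank [251.9, 320.5, 27.9, 33.5] 0.77
dock [180.2, 106.5, 40.9, 74.9] 0.44
dock [174.2, 127.7, 27.4, 28.1] 0.21
tray [246.7, 253.8, 114.0, 105.3] 0.75
clamp_bar [183.7, 104.7, 36.7, 74.4] 0.69
[... 427 characters left out ...]
], [0.866, -0.422, 0.268], [0.241, -0.117, -0.963]]
{'time': 1.35, 'q': array([ 6.40576711e+01,  4.98053162e+00,  1.00801631e+01,  9.50989516e+01,
       -1.01577941e-03,  8.99986271e+01]), 'qd': array([ 0.11723635, -0.04022613,  0.00268389,  0.05405718,  0.07948537,
        0.05057748]), 'joint_efforts': array([ 1.11127207e-03, -5.20100784e+01,  4.64861906e+01,  1.69637409e-03,
        4.47605566e-05, -2.21505007e-05]), 'ee_pos': array([0.24061695, 0.49458999, 0.25028595]), 'tcp_rot': array([1.79999320e+02, 1.01579570e-03, 1.54059044e+02]), 'wrist_force': array([ 0.23691068,  0.23757254, -0.11202507]), 'torque': array([ 0.00342433, -0.01816234,  0.00462577]), 'opening': 0.08561492109707695}
```

View pics/top0.png

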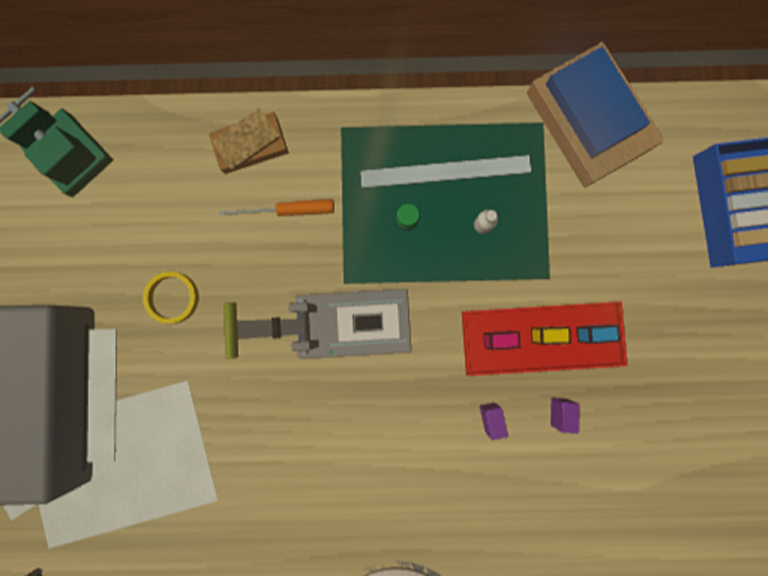

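View pics/side0.png

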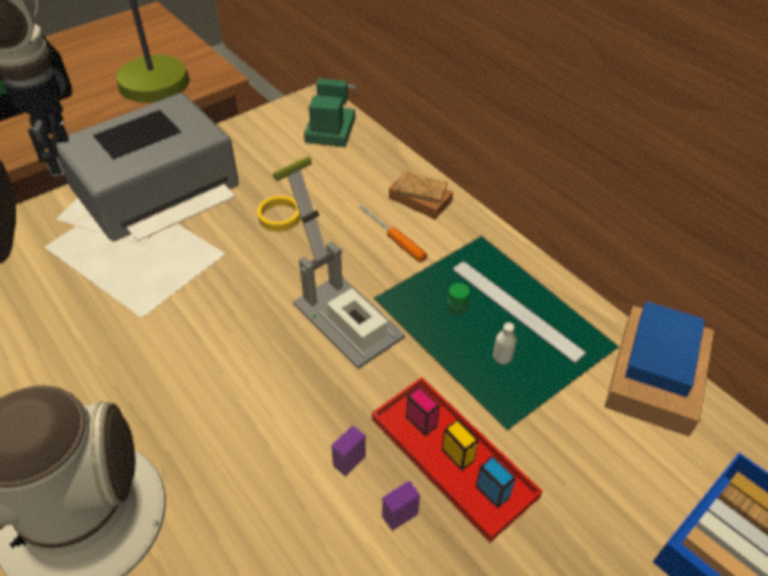

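```bash
python3 - <<'E'
import cv2
t=cv2.imread("pics/top0.png");s=cv2.imread("pics/side0.png")
cv2.imwrite("pics/c1.png",cv2.resize(t[280:440,440:640],None,fx=4,fy=4,interpolation=2))
cv2.imwrite("pics/c2.png",cv2.resize(t[270:370,210:430],None,fx=3.6,fy=3.6,interpolation=2))
cv2.imwrite("pics/c3.png",cv2.resize(s[140:390,250:450],None,fx=2.4,fy=2.4,interpolation=2))
cv2.imwrite("pics/c4.png",cv2.resize(s[370:550,320:560],None,fx=3.3,fy=3.3,interpolation=2))
E
```

```text
(no output)
```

The magenta tank is in the red tray: top (502,341) and side (422,411) in the 1.5x pictures. The purple look-alikes stand outside the tray, at top (494,421) and (565,415) and side (349,450) and (400,505). The dock is left of the tray, with the clamp open and leaning towards +y. I'll check the enlarged crops.

View pics/c1.png

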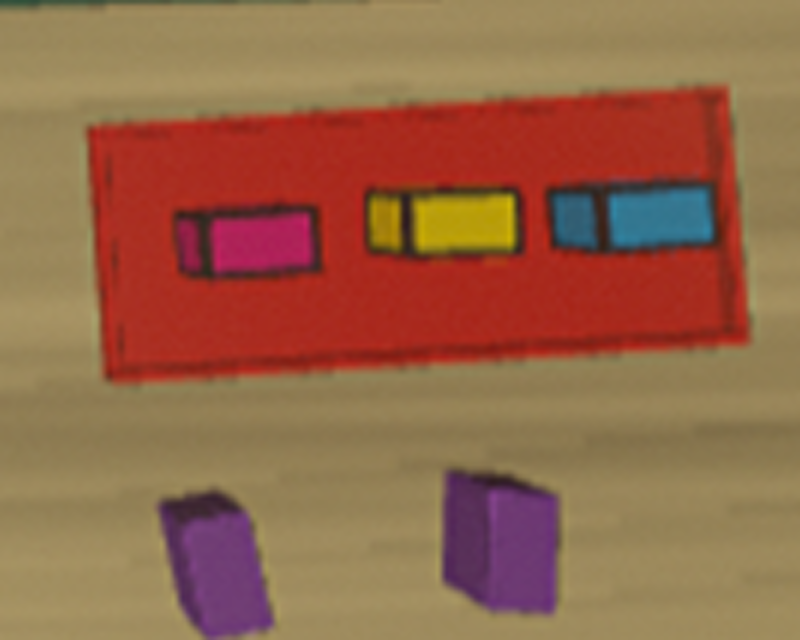

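View pics/c2.png

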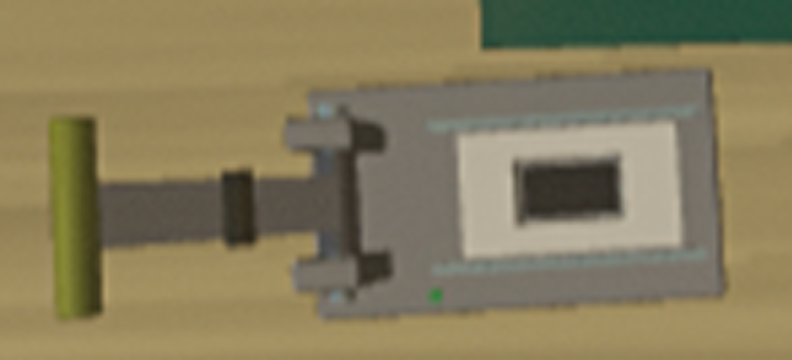

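View pics/c3.png

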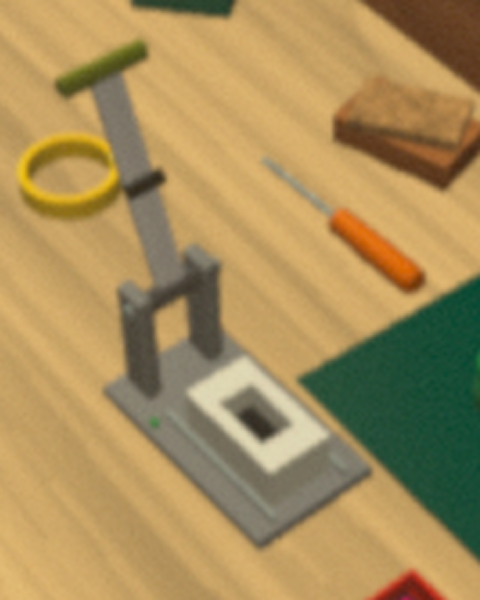

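```bash
python3 - <<'E'
from h import *
p=bot.camera("top")
o=lambda x,y,x0,y0,s:((x0+x/s)/1.5,(y0+y/s)/1.5)
def P(x,y,z,c):
    u,v=o(x,y,*((440,280,4) if c==1 else (210,270,3.6))); return np.round(ray(p,u,v,z),4)
print("tank top",[P(*q,.071,1) for q in((208,212),(316,206),(321,270),(212,276))])
print("tray",[P(*q,.024,1) for q in((88,126),(728,86),(748,342),(106,382))])
print("insert",[P(*q,.052,2) for q in((457,134),(676,120),(683,246),(463,260))])
print("pocket",[P(*q,.052,2) for q in((514,160),(619,154),(623,214),(519,224))])
print("base",[P(*q,.012,2) for q in((310,92),(709,70),(722,292),(322,318))])
print("posts top",[P(*q,.117,2) for q in((286,121),(349,117),(297,290),(357,285))])
E
```

```text
tank top [array([ 0.5093, -0.1651,  0.071 ]), array([ 0.5108, -0.2085,  0.071 ]), array([ 0.4852, -0.2095,  0.071 ]), array([ 0.4837, -0.1658,  0.071 ])]
tray [array([ 0.5457, -0.1239,  0.024 ]), array([ 0.5567, -0.3952,  0.024 ]), array([ 0.449 , -0.3981,  0.024 ]), array([ 0.438 , -0.1281,  0.024 ])]
insert [array([0.5568, 0.0855, 0.052 ]), array([ 0.561, -0.015,  0.052]), array([ 0.5035, -0.0169,  0.052 ]), array([0.4993, 0.0836, 0.052 ])]
pocket [array([0.5443, 0.0595, 0.052 ]), array([0.546 , 0.0114, 0.052 ]), array([0.5186, 0.0102, 0.052 ]), array([0.5151, 0.0578, 0.052 ])]
base [array([0.5797, 0.1595, 0.012 ]), array([ 0.586 , -0.0318,  0.012 ]), array([ 0.4802, -0.0354,  0.012 ]), array([0.472 , 0.1549, 0.012 ])]
posts top [array([0.562 , 0.1519, 0.117 ]), array([0.5631, 0.125 , 0.117 ]), array([0.4902, 0.148 , 0.117 ]), array([0.4918, 0.1225, 0.117 ])]
```

Call:
servo_tool --motion '[[[0, 0, -20, 0, 0, 0.135], [0, 0, -20, 0, 0, 0.135], [0, 0, -10, 0, 0, 0.135], [0, 0, 0, 0, 0, 0.135], [0, 0, 0, 0, 0, 0.135]]]'

```text
time: 1.9
ee_pos: [0.2407, 0.4947, 0.3007]
tcp_rot: [180.0, -0.0, 115.1]
wrist_force: [-0.3, 0.7, -0.2]
opening: 0.0855
```

Call:
servo_tool --motion '[[[0, 0, 0, 0, 0, 0.135], [0, 0, 0, 0, 0, 0.135], [0, 0, 0, 0, 0, 0.135], [0, 0, 0, 0, 0, 0], [0, 0, 0, 0, 0, 0]]]'

```text
time: 2.4
ee_pos: [0.2406, 0.4946, 0.3003]
tcp_rot: [-180.0, 0.0, 92.4]
wrist_force: [0.4, -0.5, -0.4]
opening: 0.0856
```

Call:
servo_tool --motion '[[[-46, 15, 0, 0, 0, 0], [-46, 15, 0, 0, 0, 0], [-46, 15, 0, 0, 0, 0], [-46, 15, 0, 0, 0, 0], [-46, 15, 0, 0, 0, 0]]]'

```text
time: 2.9
ee_pos: [0.3244, 0.2659, 0.3004]
tcp_rot: [180.0, -0.0, 92.4]
wrist_force: [1.5, 0.9, 0.1]
opening: 0.0852
```

Call:
servo_tool --motion '[[[-46, 15, 0, 0, 0, 0], [-46, 15, 0, 0, 0, 0], [-46, 15, 0, 0, 0, 0], [-46, 15, 0, 0, 0, 0], [-46, 15, 0, 0, 0, 0]]]'

```text
time: 3.4
ee_pos: [0.4081, 0.0386, 0.3006]
tcp_rot: [179.9, -0.0, 92.4]
wrist_force: [1.1, -0.2, 0.4]
opening: 0.0851
```

Call:
servo_tool --motion '[[[-46, 15, 10, 0, 0, 0], [-46, 15, 10, 0, 0, 0], [-46, 15, 20, 0, 0, 0], [-46, 15, 20, 0, 0, 0], [-46, 15, 20, 0, 0, 0]]]'

```text
time: 3.9
ee_pos: [0.4896, -0.1824, 0.2224]
tcp_rot: [180.0, 0.0, 92.4]
wrist_force: [1.7, 0.3, 0.9]
opening: 0.0854
```

```bash
python3 - <<'E'
from h import *
p=shot("wrist","w1.png",1.5); print(bot.get_obs()["ee_pos"],bot.get_obs()["tcp_rot"])
E
```

```text
[ 0.49048764 -0.18692922  0.2177672 ] [-1.79806036e+02  3.96196494e-02  9.22331246e+01]
```

View pics/w1.png

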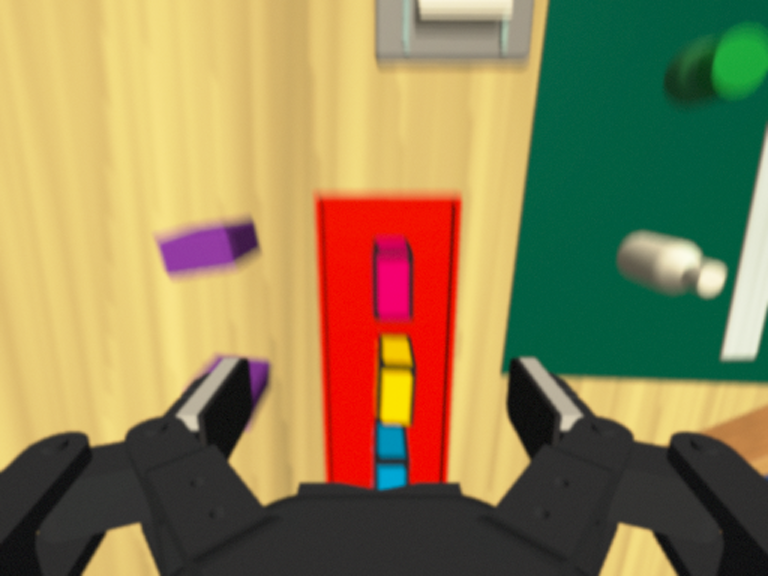

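The wrist view shows the magenta tank's top at 1.5x pixel (393,285), with yellow below it and cyan below that. I'll segment it for an exact position.

```bash
python3 - <<'E'
from h import *
p=bot.camera("wrist")
im=p["color"]; hsv=cv2.cvtColor(im,cv2.COLOR_RGB2HSV)
m=((hsv[...,0]>155)&(hsv[...,0]<172)&(hsv[...,1]>150)).astype(np.uint8)
V=hsv[...,2]; 
n,l,s,c=cv2.connectedComponentsWithStats(m); 
for i in range(1,n):
    if s[i][4]>30: print(s[i],V[l==i].mean())
print("rows",[(r,int(V[r,262]),hsv[r,262].tolist()) for r in range(154,218,2)])
# rim corners from enlarged crop
cv2.imwrite("pics/w1c.png",cv2.resize(im[140:225,220:300,::-1],None,fx=7,fy=7,interpolation=2))
np.save("p.npy",np.array([p],dtype=object),allow_pickle=True)
E
```

```text
[249 152  22   8 165] 196.73333333333332
[249 162  23  43 954] 229.92872117400418
rows [(154, 228, [167, 255, 228]), (156, 227, [168, 255, 227]), (158, 183, [168, 249, 183]), (160, 71, [174, 126, 71]), (162, 97, [173, 168, 97]), (164, 224, [167, 255, 224]), (166, 246, [166, 255, 246]), (168, 247, [166, 255, 247]), (170, 247, [166, 255, 247]), (172, 247, [166, 255, 247]), (174, 247, [166, 255, 247]), (176, 247, [166, 255, 247]), (178, 247, [166, 255, 247]), (180, 247, [166, 255, 247]), (182, 246, [166, 255, 246]), (184, 247, [166, 255, 247]), (186, 246, [166, 255, 246]), (188, 246, [166, 255, 246]), (190, 246, [166, 255, 246]), (192, 247, [166, 255, 247]), (194, 246, [166, 255, 246]), (196, 247, [166, 255, 247]), (198, 247, [166, 255, 247]), (200, 246, [166, 255, 246]), (202, 242, [167, 255, 242]), (204, 162, [169, 228, 162]), (206, 137, [0, 201, 137]), (208, 233, [2, 255, 233]), (210, 244, [1, 255, 244]), (212, 244, [2, 255, 244]), (214, 244, [1, 255, 244]), (216, 224, [2, 249, 224])]
```

View pics/w1c.png

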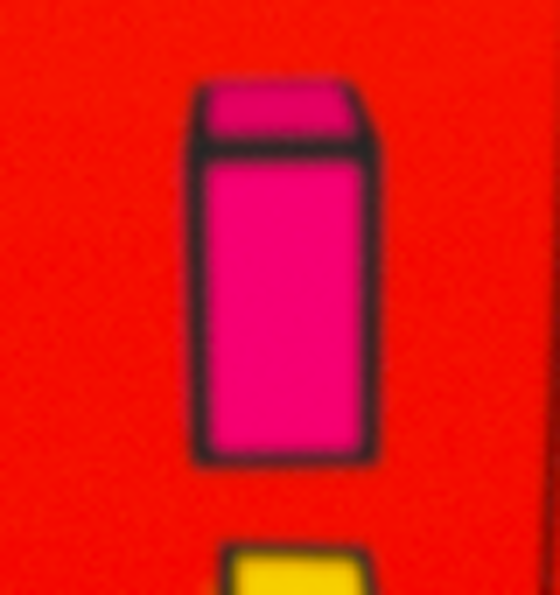

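```bash
python3 - <<'E'
from h import *
p=np.load("p.npy",allow_pickle=True)[0]
for q in ((207,160),(360,160),(362,456),(207,456),(192,150),(377,150),(378,465),(193,465),(284,308)):
    print(np.round(ray(p,220+(q[0]+.5)/7-.5,140+(q[1]+.5)/7-.5,.071),4))
o=bot.get_obs();print(o["time"],o["ee_pos"],o["tcp_rot"],o["wrist_force"])
E
```

```text
[ 0.4864 -0.1642  0.071 ]
[ 0.5072 -0.1634  0.071 ]
[ 0.5098 -0.2056  0.071 ]
[ 0.4879 -0.2064  0.071 ]
[ 0.4843 -0.163   0.071 ]
[ 0.5094 -0.162   0.071 ]
[ 0.5122 -0.2068  0.071 ]
[ 0.486  -0.2078  0.071 ]
[ 0.4978 -0.1845  0.071 ]
4.0 [ 0.48938732 -0.18410453  0.21903897] [-1.79743197e+02 -5.78341954e-02  9.21485482e+01] [ 0.18558972  0.54920317 -0.76747162]
```

```bash
python3 - <<'E'
from h import *
for i in range(6):
    p=bot.camera("wrist"); o=bot.get_obs()
    hsv=cv2.cvtColor(p["color"],cv2.COLOR_RGB2HSV)
    m=((hsv[...,0]>155)&(hsv[...,0]<172)&(hsv[...,1]>150)).astype(np.uint8)
    n,l,s,c=cv2.connectedComponentsWithStats(m); i=1+np.argmax(s[1:,4])
    print(np.round(o["ee_pos"],4),np.round(o["tcp_rot"],2),c[i],np.round(ray(p,*c[i],.071),4),np.round(o["q"],2))
E
```

```text
[ 0.489  -0.1822  0.2208] [-1.798e+02 -8.000e-02  9.216e+01] [261.68644068 186.25635593] [ 0.4982 -0.1844  0.071 ] [-20.43   0.79   2.44  91.86  -0.    67.41]
[ 0.489  -0.1809  0.2222] [-1.799e+02 -5.000e-02  9.221e+01] [261.92175777 187.92175777] [ 0.4983 -0.1845  0.071 ] [-2.031e+01  6.600e-01  2.460e+00  9.192e+01  1.000e-02  6.748e+01]
[ 0.4892 -0.1802  0.2232] [-1.7998e+02 -2.0000e-02  9.2260e+01] [261.5        188.98777778] [ 0.4983 -0.1848  0.071 ] [-2.022e+01  5.700e-01  2.480e+00  9.194e+01  1.000e-02  6.752e+01]
[ 0.4894 -0.1796  0.2237] [179.96   0.    92.29] [261.14626219 189.43445287] [ 0.4984 -0.1848  0.071 ] [-2.016e+01  5.100e-01  2.490e+00  9.194e+01  1.000e-02  6.755e+01]
[ 0.4895 -0.1794  0.224 ] [1.7993e+02 2.0000e-02 9.2310e+01] [260.58712542 189.96337403] [ 0.4982 -0.1851  0.071 ] [-2.013e+01  4.800e-01  2.490e+00  9.193e+01  1.000e-02  6.756e+01]
[ 0.4895 -0.1793  0.2241] [1.7991e+02 3.0000e-02 9.2310e+01] [260.48886414 190.01670379] [ 0.4983 -0.185   0.071 ] [-2.012e+01  4.700e-01  2.480e+00  9.192e+01  1.000e-02  6.757e+01]
```

Call:
servo_tool --motion '[[[-6, 9, 20, 0, 0, 0], [0, 0, 35, 0, 0, 0], [0, 0, 35, 0, 0, 0], [0, 0, 25, 0, 0, 0], [0, 0, 10, 0, 0, 0]]]'

```text
time: 4.8
ee_pos: [0.4978, -0.1846, 0.0962]
tcp_rot: [-179.9, -0.1, 92.3]
wrist_force: [0.5, 0.5, 1.3]
opening: 0.0853
```

Call:
servo_tool --motion '[[[0, 0, 0, 0, 0, 0], [0, 0, 0, 0, 0, 0], [0, 0, 0, 0, 0, 0]]]'

```text
time: 5.1
ee_pos: [0.4995, -0.1861, 0.0999]
tcp_rot: [179.9, 0.1, 92.2]
wrist_force: [-1.1, -0.2, 1.0]
opening: 0.0854
```

```bash
python3 - <<'E'
from h import *
p=shot("wrist","w2.png",1.5)
for i in range(2):
    p=bot.camera("wrist"); o=bot.get_obs()
    hsv=cv2.cvtColor(p["color"],cv2.COLOR_RGB2HSV)
    m=((hsv[...,0]>155)&(hsv[...,0]<172)&(hsv[...,1]>150)).astype(np.uint8)
    n,l,s,c=cv2.connectedComponentsWithStats(m); i=1+np.argmax(s[1:,4])
    print(np.round(o["ee_pos"],4),np.round(o["tcp_rot"],2),c[i],s[i],np.round(ray(p,*c[i],.071),4))
E
```

```text
[ 0.4993 -0.1861  0.0994] [1.7989e+02 5.0000e-02 9.2180e+01] [249.77550201 232.70321285] [ 231  199   38   68 2490] [ 0.4983 -0.1846  0.071 ]
[ 0.4991 -0.1861  0.099 ] [1.7991e+02 4.0000e-02 9.2180e+01] [249.95324466 232.68641677] [ 231  200   38   68 2481] [ 0.4982 -0.1844  0.071 ]
```

View pics/w2.png

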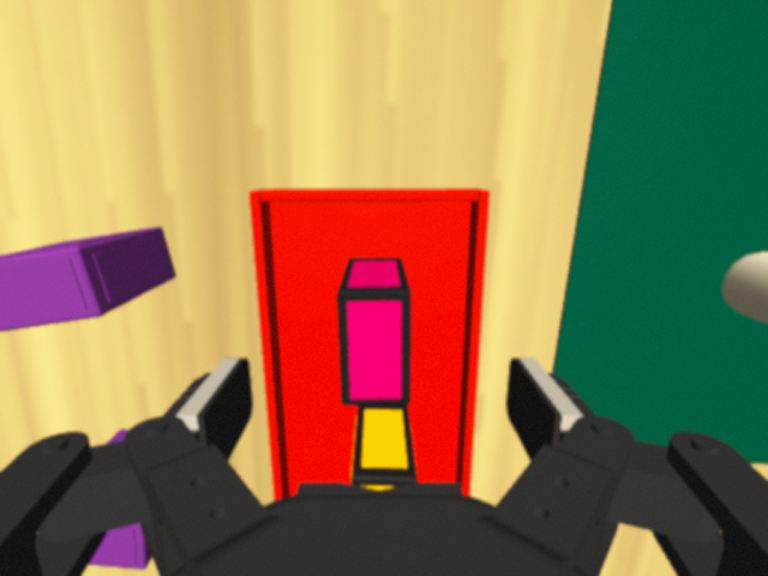

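Call:
servo_tool --motion '[[[0, 0, 20, 0, 0, 0], [0, 0, 15, 0, 0, 0], [0, 0, 9, 0, 0, 0], [0, 0, 0, 0, 0, 0]]]'

```text
time: 5.65
ee_pos: [0.4978, -0.1856, 0.0525]
tcp_rot: [-179.9, -0.1, 92.2]
wrist_force: [-1.1, 0.4, 0.2]
opening: 0.0855
```

Call:
servo_tool --motion '[[[0, 0, 0, 0, 0, 0], [0, 0, 0, 0, 0, 0], [0, 0, 0, 0, 0, 0], [0, 0, 0, 0, 0, 0], [0, 0, 0, 0, 0, 0]]]' --gripper 20 --newtons 25

```text
time: 6.15
ee_pos: [0.4989, -0.186, 0.0544]
tcp_rot: [180.0, 0.0, 92.2]
wrist_force: [-0.3, -0.9, 2.6]
opening: 0.0277
```

Call:
servo_tool --motion '[[[0, 0, 0, 0, 0, 0], [0, 0, 0, 0, 0, 0], [0, 0, 0, 0, 0, 0]]]'

```text
time: 6.45
ee_pos: [0.4989, -0.186, 0.0544]
tcp_rot: [180.0, 0.0, 92.2]
wrist_force: [0.0, -0.3, 5.6]
opening: 0.0279
```

Call:
servo_tool --motion '[[[0, 0, -10, 0, 0, 0], [0, 0, -30, 0, 0, 0], [0, 0, -40, 0, 0, 0], [0, 0, -20, 0, 0, 0], [0, 0, 0, 0, 0, 0]]]'

```text
time: 6.95
ee_pos: [0.4998, -0.1864, 0.1576]
tcp_rot: [179.7, 0.1, 92.2]
wrist_force: [0.2, -0.8, -1.2]
opening: 0.0278
```

Call:
servo_tool --motion '[[[0, 0, 0, 0, 0, 0], [0, 0, 0, 0, 0, 0]]]'

```text
time: 7.15
ee_pos: [0.498, -0.1857, 0.1525]
tcp_rot: [-179.9, -0.0, 92.2]
wrist_force: [-0.4, -0.0, -2.1]
opening: 0.0279
```

```bash
python3 - <<'E'
from h import *
p=shot("wrist","w3.png",1.5)
o=bot.get_obs(); print(o)
E
```

```text
{'time': 7.2, 'q': array([-2.04479437e+01,  1.73302406e+00, -4.13849485e+00,  8.42733819e+01,
        3.52070369e-04,  6.73745172e+01]), 'qd': array([ 0.02641154, -0.06447036, -0.03027487,  0.05800028,  0.0018455 ,
        0.00284179]), 'joint_efforts': array([ 1.32779944e-03, -4.99976242e+01,  4.80168808e+01,  1.74821407e-02,
        1.17577310e-03, -9.20023012e-05]), 'ee_pos': array([ 0.49795303, -0.18565978,  0.15244753]), 'tcp_rot': array([-1.79866386e+02, -5.60691009e-02,  9.21774733e+01]), 'wrist_force': array([-0.51235424, -0.37830353, -0.63146187]), 'torque': array([-0.04440913, -0.0053857 ,  0.02773376]), 'opening': 0.02758189286959612}
```

View pics/w3.png

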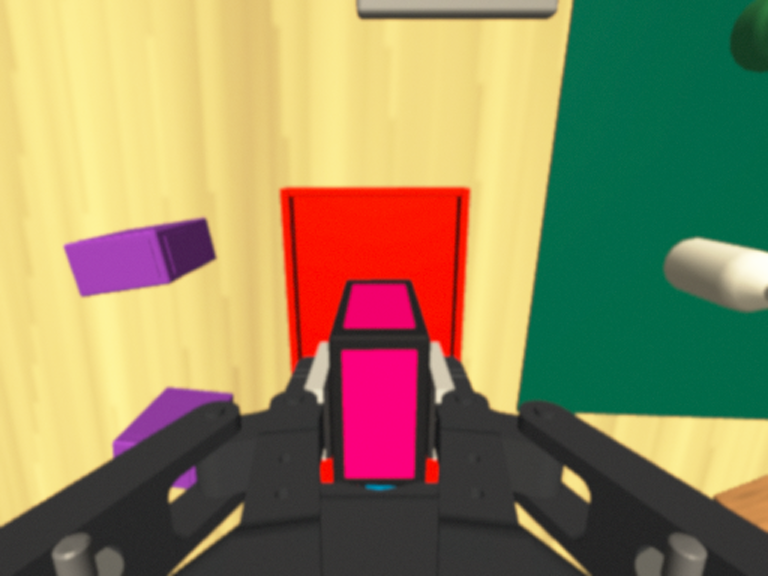

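Call:
servo_tool --motion '[[[20, 10, -10, 0, 0, 0], [35, 12, -10, 0, 0, 0], [35, 12, 0, 0, 0, 0], [15, 0, 0, 0, 0, 0], [0, 0, 0, 0, 0, 0]]]'

```text
time: 7.7
ee_pos: [0.5282, -0.078, 0.1729]
tcp_rot: [-179.9, -0.0, 92.3]
wrist_force: [-0.4, -0.7, -1.0]
opening: 0.0277
```

Call:
servo_tool --motion '[[[0, 0, 0, 0, 0, 0], [0, 0, 0, 0, 0, 0], [0, 0, 0, 0, 0, 0], [0, 0, 0, 0, 0, 0], [0, 0, 0, 0, 0, 0]]]'

```text
time: 8.2
ee_pos: [0.5285, -0.0802, 0.174]
tcp_rot: [-180.0, 0.0, 92.1]
wrist_force: [0.5, -0.1, -1.2]
opening: 0.0279
```

```bash
python3 - <<'E'
from h import *
p=shot("wrist","w4.png",1.5)
o=bot.get_obs(); print(o["ee_pos"],o["tcp_rot"],o["wrist_force"])
im=p["color"]
np.save("p4.npy",np.array([p],dtype=object),allow_pickle=True)
E
```

```text
[ 0.52853404 -0.08006664  0.17397041] [-1.79997253e+02 -8.97052795e-04  9.21430916e+01] [ 0.78329138  1.11451526 -0.47007447]
```

View pics/w4.png

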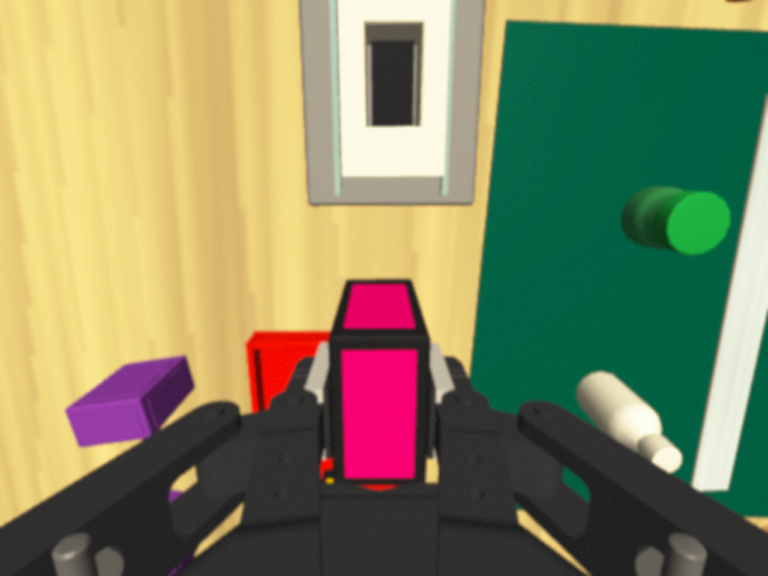

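```bash
python3 - <<'E'
from h import *
p=np.load("p4.npy",allow_pickle=True)[0]
cv2.imwrite("pics/w4c.png",cv2.resize(p["color"][0:140,200:325,::-1],None,fx=4.2,fy=4.2,interpolation=2))
cv2.imwrite("pics/w4d.png",cv2.resize(p["color"][180:330,210:300,::-1],None,fx=4,fy=4,interpolation=2))
E
```

```text
(no output)
```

View pics/w4c.png

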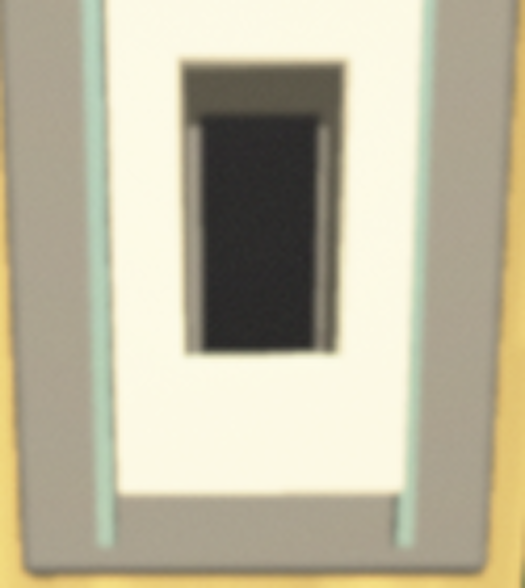

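View pics/w4d.png

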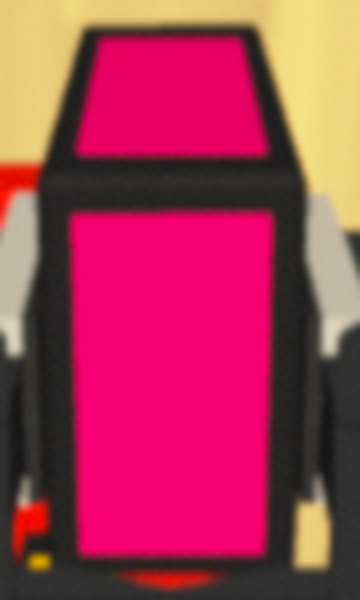

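```bash
python3 - <<'E'
from h import *
p=np.load("p4.npy",allow_pickle=True)[0]
def pts(L,s,x0,y0,z): return np.array([ray(p,x0+(a+.5)/s-.5,y0+(b+.5)/s-.5,z) for a,b in L])
def rep(n,A):
    c=A.mean(0); e1=(A[0]-A[3]);e2=(A[1]-A[2])
    d=e1/np.linalg.norm(e1)+e2/np.linalg.norm(e2); w=(A[1]-A[0]+A[2]-A[3])/2
    print(n,np.round(A[:,:2],4).tolist(),"c",np.round(c,4),"L",np.linalg.norm(e1),np.linalg.norm(e2),"W",np.linalg.norm(w),"yawL",np.degrees(np.arctan2(d[1],d[0])),"yawW",np.degrees(np.arctan2(w[1],w[0])))
rep("pocket",pts([(180,62),(346,62),(337,353),(185,353)],4.2,200,0,.052))
a=pts([(118,494),(405,494)],4.2,200,0,.052);print("insert front",np.round(a,4))
a=pts([(28,570),(486,570)],4.2,200,0,.012);print("base front",np.round(a,4))
zt=.17397+.0166
rep("tank panel",pts([(69,212),(274,212),(267,556),(78,556)],4,210,180,zt))
rep("tank top",pts([(40,188),(305,188),(288,568),(58,568)],4,210,180,zt))
E
```

```text
pocket [[0.5163, 0.0594], [0.5463, 0.0605], [0.5477, 0.0113], [0.5186, 0.0102]] c [0.5322 0.0354 0.052 ] L 0.049243849122862615 0.04924474626279841 W 0.02953371490959673 yawL 92.1614126888633 yawW 2.0875086556006464
insert front [[ 0.5061 -0.0163  0.052 ]
 [ 0.5627 -0.0143  0.052 ]]
base front [[ 0.4821 -0.0347  0.012 ]
 [ 0.5888 -0.0308  0.012 ]]
tank panel [[0.5179, -0.0595], [0.5385, -0.0587], [0.5402, -0.0995], [0.5194, -0.1003]] c [ 0.529  -0.0795  0.1906] L 0.04082294600486414 0.040826206078419656 W 0.02069904339527108 yawL 92.23922130412316 yawW 2.071597857168586
tank top [[0.515, -0.057], [0.5414, -0.0561], [0.5426, -0.101], [0.5172, -0.1019]] c [ 0.529  -0.079   0.1906] L 0.04497659591221433 0.04497848121350941 W 0.025931525594859305 yawL 92.1684704969115 yawW 2.0717931757085433
```

Call:
servo_tool --motion '[[[25, 2, 0, 0, 0, 0], [40, 2, 0, 0, 0, 0], [35, 2, 0, 0, 0, 0], [15, 1.5, 0, 0, 0, 0], [0, 0, 0, 0, 0, 0]]]'

```text
time: 8.75
ee_pos: [0.5318, 0.0369, 0.174]
tcp_rot: [180.0, -0.0, 92.3]
wrist_force: [0.1, -0.4, -1.0]
opening: 0.0277
```

Call:
servo_tool --motion '[[[0, 0, 25, 0, 0, 0], [0, 0, 25, 0, 0, 0], [0, 0, 10, 0, 0, 0], [0, 0, 0, 0, 0, 0], [0, 0, 0, 0, 0, 0]]]'

```text
time: 9.25
ee_pos: [0.5321, 0.0349, 0.1149]
tcp_rot: [180.0, 0.0, 92.1]
wrist_force: [0.5, -0.1, -0.6]
opening: 0.0277
```

Call:
servo_tool --motion '[[[0, 0, 0, 0, 0, 0], [0, 0, 0, 0, 0, 0], [0, 0, 0, 0, 0, 0], [0, 0, 0, 0, 0, 0]]]'

```text
time: 9.65
ee_pos: [0.5319, 0.0355, 0.1143]
tcp_rot: [180.0, 0.0, 92.2]
wrist_force: [-0.6, 0.5, -0.3]
opening: 0.0278
```

```bash
python3 - <<'E'
from h import *
p=shot("side","s5.png",5,(180,140,110,110)); q=shot("wrist","w5.png",1.5)
o=bot.get_obs(); print(o["ee_pos"],o["tcp_rot"],o["wrist_force"],o["torque"])
E
```

```text
[0.531783   0.03557078 0.11412394] [ 1.79989766e+02 -1.28183490e-03  9.21842793e+01] [-0.68675089 -0.45152787 -0.23147017] [ 0.02058108 -0.0044858   0.00198863]
```

View pics/s5.png

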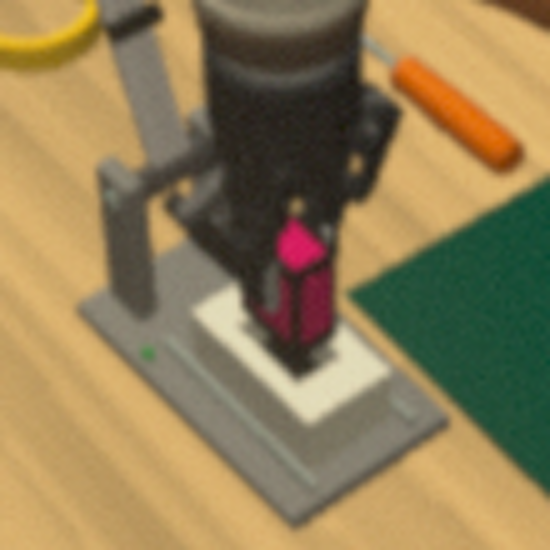

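View pics/w5.png

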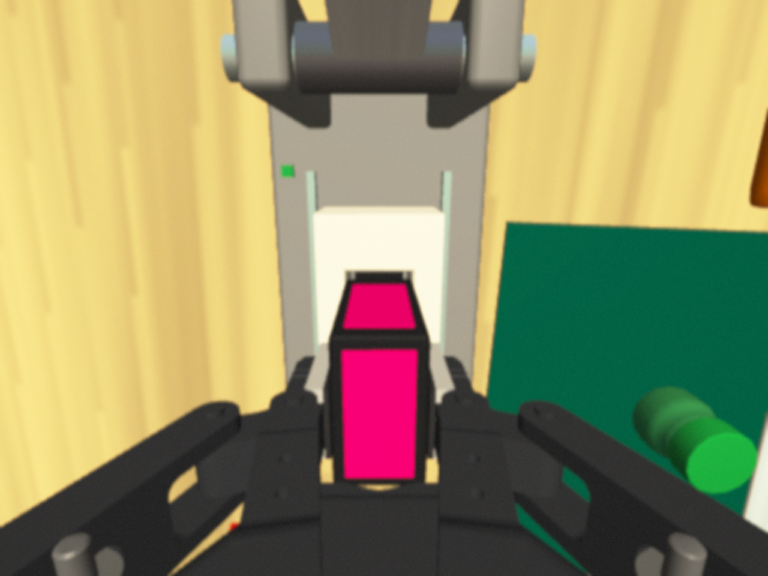

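```bash
python3 - <<'E'
from h import *
p=bot.camera("wrist")
cv2.imwrite("pics/w5c.png",cv2.resize(p["color"][165:235,215:295,::-1],None,fx=8,fy=8,interpolation=2))
np.save("p5.npy",np.array([p],dtype=object),allow_pickle=True)
E
```

```text
(no output)
```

View pics/w5c.png

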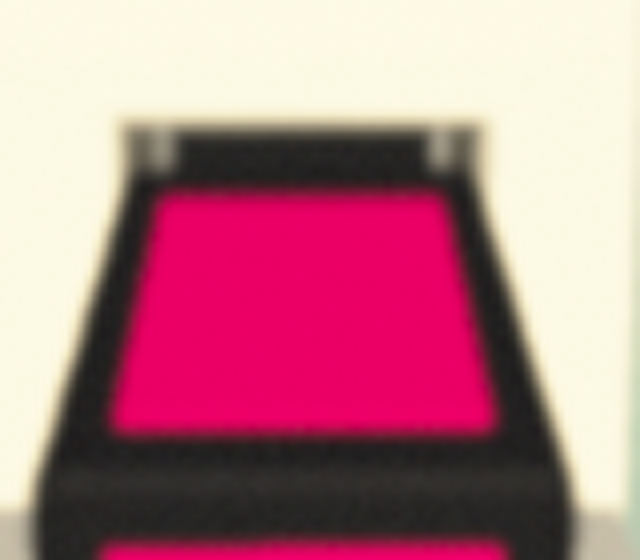

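```bash
python3 - <<'E'
from h import *
p=np.load("p5.npy",allow_pickle=True)[0]
f=lambda a,b,z:np.round(ray(p,215+(a+.5)/8-.5,165+(b+.5)/8-.5,z),4)
print("rear rim",f(122,127,.052),f(480,127,.052))
print("panel front-top edge",f(97,541,.1307),f(507,541,.1307), "panel far", np.round(ray(p,380/1.5,479/1.5,.1307),4))
o=bot.get_obs();print(o["ee_pos"])
# predicted pixel rows of tank rear bottom edge if tank centre y=yc
for yc in(.0345,.0354,.0363):
    print(yc,[ (np.array(proj(p,[.5312,yc+.024,z]))-[215,165])*8 for z in(.0647,.1307)])
E
```

```text
rear rim [0.5163 0.0596 0.052 ] [0.546  0.0607 0.052 ]
panel front-top edge [0.521  0.0564 0.1307] [0.5416 0.0572 0.1307] panel far [0.5333 0.0155 0.1307]
[0.53175459 0.0355324  0.1140602 ]
0.0345 [array([297.73635105, 180.77256704]), array([297.26558688, 505.85448208])]
0.0354 [array([298.16461619, 169.55993245]), array([297.93156574, 489.07715878])]
0.0363 [array([298.59404178, 158.3169154 ]), array([298.60035713, 472.22898217])]
```

Call:
servo_tool --motion '[[[-0.3, 0, 4, 0, 0, 0], [0, 0, 4, 0, 0, 0], [0, 0, 3, 0, 0, 0], [0, 0, 1, 0, 0, 0], [0, 0, 1, 0, 0, 0]]]'

```text
time: 10.3
ee_pos: [0.5316, 0.0352, 0.1007]
tcp_rot: [-180.0, -0.0, 92.2]
wrist_force: [1.2, -0.4, -1.7]
opening: 0.0276
```

Call:
servo_tool --motion '[[[0, 0, 0.5, 0, 0, 0], [0, 0, 0.5, 0, 0, 0], [0, 0, 0.5, 0, 0, 0], [0, 0, 0.5, 0, 0, 0]]]'

```text
time: 10.7
ee_pos: [0.5318, 0.0352, 0.099]
tcp_rot: [180.0, 0.0, 92.2]
wrist_force: [0.8, -0.5, -1.4]
opening: 0.0274
```

Call:
servo_tool --motion '[[[0, 0, 0.5, 0, 0, 0], [0, 0, 0.5, 0, 0, 0], [0, 0, 0.5, 0, 0, 0], [0, 0, 0.5, 0, 0, 0]]]'

```text
time: 11.1
ee_pos: [0.5317, 0.0352, 0.0969]
tcp_rot: [-180.0, 0.0, 92.2]
wrist_force: [0.2, 0.2, -0.5]
opening: 0.0276
```

Underside about 4 mm below the rim with no contact force: it is in. I'll keep going down gently.

Call:
servo_tool --motion '[[[0, 0, 1, 0, 0, 0], [0, 0, 1, 0, 0, 0], [0, 0, 1, 0, 0, 0], [0, 0, 1, 0, 0, 0], [0, 0, 1, 0, 0, 0]]]'

```text
time: 11.6
ee_pos: [0.5317, 0.0352, 0.0919]
tcp_rot: [-180.0, -0.0, 92.2]
wrist_force: [0.0, -0.3, -0.9]
opening: 0.0277
```

Call:
servo_tool --motion '[[[0, 0, 1, 0, 0, 0], [0, 0, 1, 0, 0, 0], [0, 0, 1, 0, 0, 0], [0, 0, 1, 0, 0, 0], [0, 0, 1, 0, 0, 0]]]'

```text
time: 12.1
ee_pos: [0.5318, 0.0352, 0.0869]
tcp_rot: [-180.0, 0.0, 92.2]
wrist_force: [-0.2, 0.2, -0.8]
opening: 0.0276
```

Call:
servo_tool --motion '[[[0, 0, 1, 0, 0, 0], [0, 0, 1, 0, 0, 0], [0, 0, 1, 0, 0, 0], [0, 0, 0.5, 0, 0, 0], [0, 0, 0, 0, 0, 0]]]'

```text
time: 12.6
ee_pos: [0.5317, 0.0352, 0.0834]
tcp_rot: [-180.0, 0.0, 92.2]
wrist_force: [-0.2, -0.1, -0.8]
opening: 0.0279
```

Call:
servo_tool --motion '[[[0, 0, 0.5, 0, 0, 0], [0, 0, 0.5, 0, 0, 0], [0, 0, 0.5, 0, 0, 0], [0, 0, 0.5, 0, 0, 0], [0, 0, 0, 0, 0, 0]]]'

```text
time: 13.1
ee_pos: [0.5318, 0.0352, 0.0815]
tcp_rot: [180.0, 0.0, 92.2]
wrist_force: [0.6, -0.7, -1.6]
opening: 0.0278
```

Call:
servo_tool --motion '[[[0, 0, 0.5, 0, 0, 0], [0, 0, 0, 0, 0, 0], [0, 0, 0, 0, 0, 0]]]'

```text
time: 13.4
ee_pos: [0.5318, 0.0352, 0.0812]
tcp_rot: [180.0, -0.0, 92.2]
wrist_force: [-0.7, -0.7, 1.2]
opening: 0.0276
```

Call:
servo_tool --motion '[[[0, 0, 0, 0, 0, 0], [0, 0, 0, 0, 0, 0], [0, 0, 0, 0, 0, 0], [0, 0, 0, 0, 0, 0], [0, 0, 0, 0, 0, 0]]]' --gripper 50

```text
time: 13.9
ee_pos: [0.5317, 0.0352, 0.0809]
tcp_rot: [-180.0, 0.0, 92.2]
wrist_force: [-0.1, -0.4, -0.4]
opening: 0.0499
```

Call:
servo_tool --motion '[[[0, 0, -15, 0, 0, 0], [0, 0, -20, 0, 0, 0], [0, 0, -40, 0, 0, 0], [0, 0, -45, 0, 0, 0], [0, 0, -45, 0, 0, 0]]]'

```text
time: 14.4
ee_pos: [0.5313, 0.0352, 0.2488]
tcp_rot: [180.0, -0.0, 92.2]
wrist_force: [1.7, 0.3, 0.6]
opening: 0.0497
```

Call:
servo_tool --motion '[[[0, 0, -45, 0, 0, 0], [0, 0, -45, 0, 0, 0], [0, 0, -10, 0, 0, 0], [0, 0, 0, 0, 0, 0], [0, 0, 0, 0, 0, 0]]]' --gripper 0

```text
time: 14.9
ee_pos: [0.5317, 0.0352, 0.3452]
tcp_rot: [-180.0, 0.0, 92.2]
wrist_force: [0.3, 0.1, -0.6]
opening: 0.0002
```

```bash
python3 - <<'E'
from h import *
p=shot("side","s6.png",4,(150,80,140,140)); q=shot("wrist","w6.png",1.5); r=shot("top","t6.png",4,(120,170,180,90))
o=bot.get_obs(); print(o["time"],o["ee_pos"],o["tcp_rot"],o["wrist_force"],o["opening"])
for n,x in(("side",p),("wrist",q),("top",r)):
    print(n,[(np.round(d["rect"],1).tolist(),round(d["confidence"],2)) for d in bot.look_for(x,"clamp_bar")[:2]])
E
```

```text
15.05 [0.53138033 0.0351691  0.34443508] [-1.79851177e+02  5.28420495e-03  9.21771988e+01] [-0.76311179  0.1938568  -0.22232743] 6.762411960157044e-06
side [([182.0, 105.4, 40.2, 71.9], 0.7), ([256.3, 150.3, 30.7, 25.8], 0.45)]
wrist [([235.8, 3.1, 35.6, 95.3], 0.67), ([215.1, 0.0, 75.7, 199.1], 0.38)]
top []
```

View pics/s6.png

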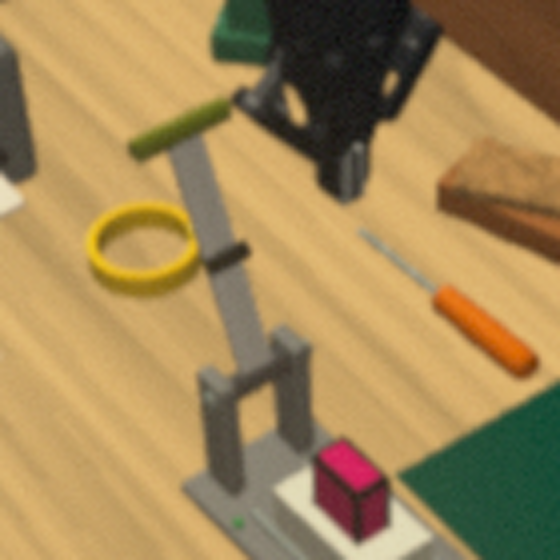

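View pics/w6.png

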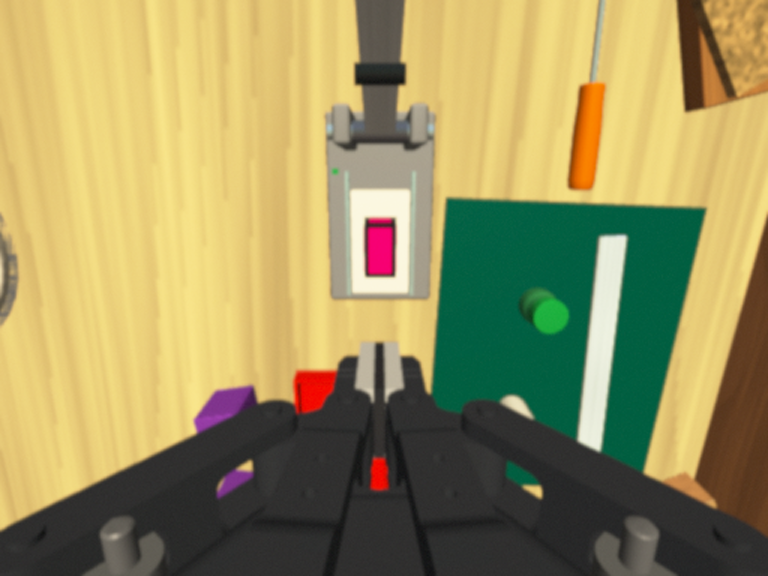

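View pics/t6.png

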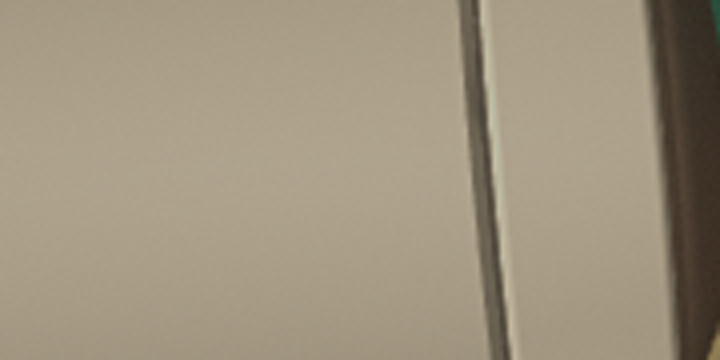

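The side view (s6) shows the tank standing upright and released in the pocket, top at (350,470). The clamp is still open, with the olive bar at (180,128). The top view is blocked by the arm. Next I'll measure the hinge and the bar.

```bash
python3 - <<'E'
from h import *
from scipy.optimize import least_squares
p=bot.camera("wrist"); s=bot.camera("side")
d=np.array([-.0377,.9993,0])
h=ray(p,381/1.5,131/1.5,.105); print("hinge wrist",h)
for v in(106,144): print("post top edges", ray(p,342/1.5,v/1.5,.117),ray(p,420/1.5,v/1.5,.117))
im=s["color"];hsv=cv2.cvtColor(im,cv2.COLOR_RGB2HSV)
m=((hsv[...,0]>24)&(hsv[...,0]<40)&(hsv[...,1]>150)&(hsv[...,2]<150)).astype(np.uint8); m[:90]=0;m[130:]=0;m[:,:170]=0;m[:,225:]=0
n,l,st,c=cv2.connectedComponentsWithStats(m);i=1+np.argmax(st[1:,4]);print(st[i],c[i])
# hinge origin along centre line: unknown s0 (dock origin y) and angle
def f(x):
    H=np.array([.5322,.0354,0])+d*x[0]; H[2]=.105
    B=H+.178*(-d*np.cos(x[1])+np.array([0,0,np.sin(x[1])]))
    return np.r_[np.array(proj(s,B))-c[i],]
for g in (.09,.095,.1,.105,.11):
    r=least_squares(lambda a:f([g,a[0]]),[1.85]); print(g,.0354+g,r.x,r.fun)
r=least_squares(f,[.1,1.85]);print(r.x,r.fun)
# top-view initial
T=np.array([[-0.022,-1.0,-0.008]])
t=bot.camera("top")
u,v=(210+75/3.6)/1.5,(270+217/3.6)/1.5
for z in(.25,.28): print(ray(t,u,v,z))
E
```

```text
hinge wrist [0.52980294 0.13334205 0.105     ]
post top edges [0.49949466 0.14905967 0.117     ] [0.55871167 0.15125167 0.117     ]
post top edges [0.49988455 0.12169178 0.117     ] [0.56043214 0.12393841 0.117     ]
[183 105  24  15 113] [194.50442478 111.61061947]
0.09 0.1254 [2.01454611] [-0.25764232  1.19725662]
0.095 0.13040000000000002 [1.97827858] [-0.14417725  0.52419677]
0.1 0.13540000000000002 [1.94145316] [ 0.01928846 -0.05784607]
0.105 0.1404 [1.90453734] [ 0.21503328 -0.55157873]
0.11 0.1454 [1.86790108] [ 0.42736969 -0.96265528]
[0.09946625 1.94539608] [2.84217094e-14 3.41060513e-13]
[0.52400662 0.20375077 0.25      ]
[0.52420752 0.19508687 0.28      ]
```

Call:
servo_tool --motion '[[[30, 0, 0, 0, 0, 0], [45, 0, 0, 0, 0, 0], [45, 0, 0, 0, 0, 0], [45, 0, 0, 0, 0, 0], [35, 0, 0, 0, 0, 0]]]'

```text
time: 15.85
ee_pos: [0.5237, 0.2374, 0.3458]
tcp_rot: [-180.0, -0.0, 92.2]
wrist_force: [-0.5, 0.2, -0.2]
opening: 0.0001
```

Call:
servo_tool --motion '[[[0, 0, 0, 0, 0, 0], [0, 0, 20, 0, 0, 0], [0, 0, 20, 0, 0, 0], [0, 0, 20, 0, 0, 0], [0, 0, 0, 0, 0, 0]]]'

```text
time: 16.35
ee_pos: [0.5235, 0.2342, 0.2834]
tcp_rot: [-179.8, 0.1, 92.2]
wrist_force: [-0.2, -0.5, -0.2]
opening: 0.0003
```

```bash
python3 - <<'E'
from h import *
p=shot("side","s7.png",4,(150,70,140,140)); r=shot("top","t7.png",3,(90,150,220,110))
o=bot.get_obs(); print(o["time"],o["ee_pos"],o["tcp_rot"],o["wrist_force"],o["opening"],np.round(o["q"],1))
H=.134
print("a, TCP y along, z")
for a in np.arange(1.94,.0,-.08):
    B=np.array([H-.178*np.cos(a),.105+.178*np.sin(a)]); ph=min(a,1.57+.3)
    c=B+.008*np.array([np.sin(ph),np.cos(ph)]); print(round(a,2),np.round(B,4),np.round(c+[.011,.019],4))
E
```

```text
16.45 [0.52404649 0.2345444  0.28651436] [-1.79993738e+02  7.26509715e-03  9.21507590e+01] [-0.57402464 -0.37531381  0.96761114] -1.716440502262658e-05 [ 24.1   9.4  19.   99.6  -0.  112. ]
a, TCP y along, z
1.94 [0.1982 0.271 ] [0.2169 0.2876]
1.86 [0.1848 0.2756] [0.2034 0.2923]
1.78 [0.171  0.2791] [0.1898 0.2965]
1.7 [0.1569 0.2815] [0.1759 0.2995]
1.62 [0.1428 0.2828] [0.1617 0.3014]
1.54 [0.1285 0.2829] [0.1475 0.3022]
1.46 [0.1143 0.2819] [0.1333 0.3018]
1.38 [0.1002 0.2798] [0.1191 0.3003]
1.3 [0.0864 0.2765] [0.1051 0.2977]
1.22 [0.0728 0.2722] [0.0913 0.2939]
1.14 [0.0597 0.2667] [0.0779 0.2891]
1.06 [0.047  0.2603] [0.065  0.2832]
0.98 [0.0348 0.2528] [0.0525 0.2763]
0.9 [0.0234 0.2444] [0.0406 0.2684]
0.82 [0.0126 0.2351] [0.0294 0.2596]
0.74 [0.0026 0.225 ] [0.0189 0.2499]
0.66 [-0.0066  0.2141] [0.0093 0.2395]
0.58 [-0.0149  0.2025] [0.0005 0.2282]
0.5 [-0.0222  0.1903] [-0.0074  0.2164]
0.42 [-0.0285  0.1776] [-0.0143  0.2039]
0.34 [-0.0338  0.1644] [-0.0201  0.1909]
0.26 [-0.038   0.1508] [-0.025   0.1775]
0.18 [-0.0411  0.1369] [-0.0287  0.1637]
0.1 [-0.0431  0.1228] [-0.0313  0.1497]
0.02 [-0.044   0.1086] [-0.0328  0.1356]
```

View pics/s7.png

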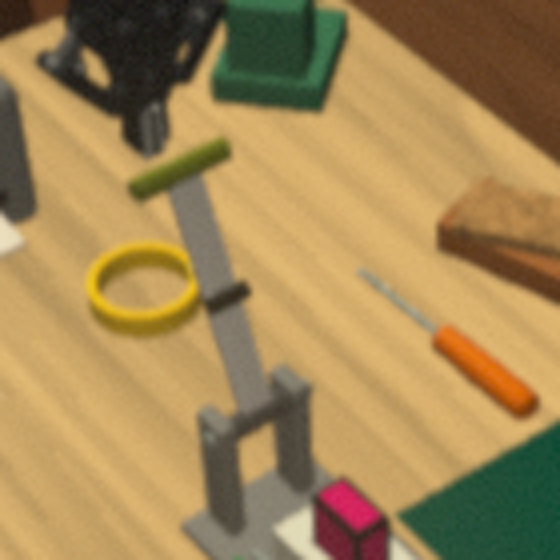

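View pics/t7.png

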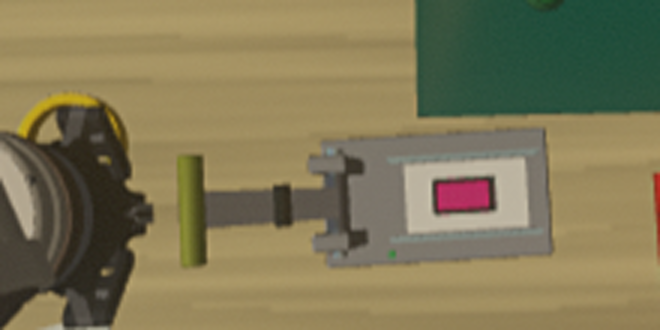

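Call:
servo_tool --motion '[[[-8, 0, 0, 0, 0, 0], [-5, 0, 0, 0, 0, 0], [-5, 0, 0, 0, 0, 0], [-5, 0, 0, 0, 0, 0]]]'

```text
time: 16.85
ee_pos: [0.5254, 0.2129, 0.2876]
tcp_rot: [179.9, -0.2, 92.2]
wrist_force: [0.7, 9.4, 6.9]
opening: -0.0002
```

Call:
servo_tool --motion '[[[-6, 0, 0, 0, 0, 0], [-8, 0, 0, 0, 0, 0], [-8, 0, 0, 0, 0, 0], [-8, 0, 0, 0, 0, 0], [-8, 0, 0, 0, 0, 0]]]'

```text
time: 17.35
ee_pos: [0.5267, 0.1746, 0.2874]
tcp_rot: [179.9, -0.2, 92.2]
wrist_force: [0.2, 7.1, 4.4]
opening: 0.0005
```

Call:
servo_tool --motion '[[[-9, 0, -1, 0, 0, 0], [-9, 0, -1, 0, 0, 0], [-9, 0, -1, 0, 0, 0], [-9, 0, -2, 0, 0, 0], [-9, 0, -2, 0, 0, 0]]]'

```text
time: 17.85
ee_pos: [0.5281, 0.1294, 0.2929]
tcp_rot: [-180.0, -0.1, 92.2]
wrist_force: [0.3, 7.0, -5.7]
opening: -0.0004
```

Call:
servo_tool --motion '[[[-9, 0, -1, 0, 0, 0], [-9, 0, 0, 0, 0, 0], [-9, 0, 0, 0, 0, 0], [-9, 0, 2, 0, 0, 0]]]'

```text
time: 18.25
ee_pos: [0.5295, 0.0935, 0.2922]
tcp_rot: [180.0, -0.1, 92.2]
wrist_force: [-0.5, 6.4, -0.7]
opening: -0.0001
```

Call:
servo_tool --motion '[[[-9, 0, 2, 0, 0, 0], [-9, 0, 3, 0, 0, 0], [-9, 0, 4, 0, 0, 0], [-9, 0, 4, 0, 0, 0], [-7, 0, 4, 0, 0, 0]]]'

```text
time: 18.75
ee_pos: [0.5312, 0.0502, 0.2754]
tcp_rot: [179.9, -0.1, 92.2]
wrist_force: [0.2, 6.1, 1.5]
opening: -0.0001
```

```bash
python3 - <<'E'
from h import *
p=shot("side","s8.png",4,(150,90,140,140))
o=bot.get_obs(); print(o["time"],o["ee_pos"],o["tcp_rot"],o["wrist_force"])
E
```

```text
18.8 [0.53119969 0.04940472 0.27482469] [ 1.79979811e+02 -5.97048649e-02  9.21605201e+01] [0.38584638 2.31369698 1.70814953]
```

View pics/s8.png

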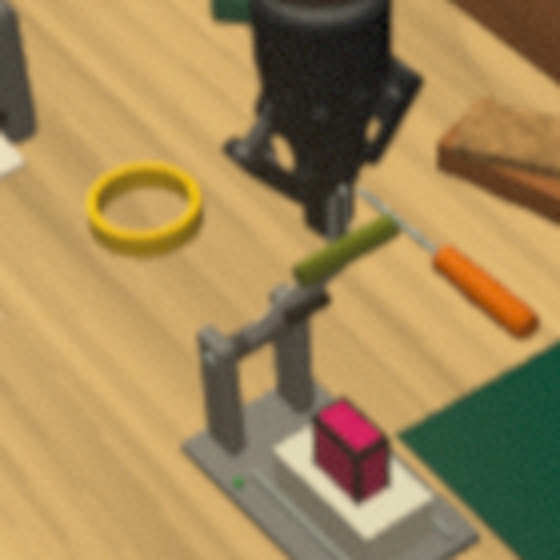

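Call:
servo_tool --motion '[[[5, 0, -8, 0, 0, 0], [0, 0, -12, 0, 0, 0], [-12, 0, 0, 0, 0, 0], [-12, 0, 0, 0, 0, 0], [0, 0, 0, 0, 0, 0]]]'

```text
time: 19.3
ee_pos: [0.5319, 0.0296, 0.2947]
tcp_rot: [-180.0, 0.0, 92.1]
wrist_force: [-0.2, -0.0, 0.0]
opening: 0.0
```

```bash
python3 - <<'E'
from h import *
H=.134
for a in np.arange(.96,-.03,-.06):
    B=np.array([H-.178*np.cos(a),.105+.178*np.sin(a)]); print(round(a,2),np.round(B+[0,.027],4))
E
```

```text
0.96 [0.0319 0.2778]
0.9 [0.0234 0.2714]
0.84 [0.0152 0.2645]
0.78 [0.0075 0.2572]
0.72 [2.000e-04 2.494e-01]
0.66 [-0.0066  0.2411]
0.6 [-0.0129  0.2325]
0.54 [-0.0187  0.2235]
0.48 [-0.0239  0.2142]
0.42 [-0.0285  0.2046]
0.36 [-0.0326  0.1947]
0.3 [-0.036   0.1846]
0.24 [-0.0389  0.1743]
0.18 [-0.0411  0.1639]
0.12 [-0.0427  0.1533]
0.06 [-0.0437  0.1427]
-0.0 [-0.044  0.132]
```

Call:
servo_tool --motion '[[[0, 0, 8, 0, 0, 0], [0, 0, 4, 0, 0, 0], [0, 0, 4, 0, 0, 0], [-4, 0, 4, 0, 0, 0], [-6, 0, 5, 0, 0, 0]]]'

```text
time: 19.8
ee_pos: [0.5322, 0.021, 0.2716]
tcp_rot: [179.9, 0.1, 92.2]
wrist_force: [-4.0, -5.1, 14.0]
opening: 0.0001
```

Call:
servo_tool --motion '[[[-7, 0, 7, 0, 0, 0], [-7, 0, 7, 0, 0, 0], [-7, 0, 8, 0, 0, 0], [-6, 0, 8, 0, 0, 0]]]'

```text
time: 20.2
ee_pos: [0.5338, -0.0076, 0.2422]
tcp_rot: [179.7, 0.2, 92.1]
wrist_force: [-0.5, -9.1, 14.5]
opening: -0.0003
```

Call:
servo_tool --motion '[[[-6, 0, 9, 0, 0, 0], [-6, 0, 9, 0, 0, 0], [-5, 0, 9, 0, 0, 0], [-4, 0, 9, 0, 0, 0]]]'

```text
time: 20.6
ee_pos: [0.5347, -0.0278, 0.2049]
tcp_rot: [179.8, 0.1, 92.1]
wrist_force: [1.3, -5.2, 8.1]
opening: -0.0001
```

Call:
servo_tool --motion '[[[-4, 0, 9, 0, 0, 0], [-3, 0, 9, 0, 0, 0], [-2, 0, 8, 0, 0, 0], [-1, 0, 6, 0, 0, 0], [0, 0, 0, 0, 0, 0]]]'

```text
time: 21.1
ee_pos: [0.5344, -0.0369, 0.1715]
tcp_rot: [180.0, 0.0, 92.2]
wrist_force: [0.2, 1.4, 0.3]
opening: 0.0002
```

```bash
python3 - <<'E'
from h import *
p=shot("side","s9.png",4,(150,110,140,140))
o=bot.get_obs(); print(o["time"],o["ee_pos"],o["tcp_rot"],o["wrist_force"])
E
```

```text
21.15 [ 0.53425875 -0.03659959  0.17165434] [-1.79975988e+02 -1.18266481e-02  9.21810002e+01] [0.56856382 0.14953369 0.17416324]
```

View pics/s9.png

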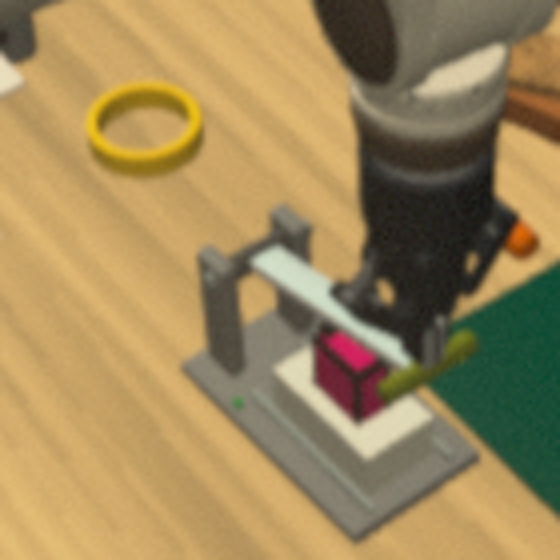

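Call:
servo_tool --motion '[[[-2, 0, 5, 0, 0, 0], [-1, 0, 5, 0, 0, 0], [-1, 0, 5, 0, 0, 0], [-1, 0, 4, 0, 0, 0], [0, 0, 2, 0, 0, 0]]]'

```text
time: 21.65
ee_pos: [0.5347, -0.0418, 0.1505]
tcp_rot: [-180.0, 0.0, 92.2]
wrist_force: [-0.3, 0.5, 4.4]
opening: -0.0001
```

Call:
servo_tool --motion '[[[0, 0, 2, 0, 0, 0], [0, 0, 2, 0, 0, 0], [0, 0, 2, 0, 0, 0]]]'

```text
time: 21.95
ee_pos: [0.5348, -0.0424, 0.1452]
tcp_rot: [180.0, 0.1, 92.1]
wrist_force: [-1.0, -3.0, 7.6]
opening: 0.0001
```

Call:
servo_tool --motion '[[[0, 0, 1.5, 0, 0, 0], [0, 0, 1.5, 0, 0, 0], [0, 0, 1.5, 0, 0, 0], [0, 0, 1.5, 0, 0, 0]]]'

```text
time: 22.35
ee_pos: [0.5348, -0.0429, 0.1396]
tcp_rot: [180.0, 0.1, 92.1]
wrist_force: [-1.5, -5.1, 8.7]
opening: -0.0001
```

Call:
servo_tool --motion '[[[0, 0, 1, 0, 0, 0], [0, 0, 1, 0, 0, 0], [0, 0, 1, 0, 0, 0]]]'

```text
time: 22.65
ee_pos: [0.5349, -0.043, 0.1369]
tcp_rot: [179.9, 0.2, 92.1]
wrist_force: [-2.8, -6.4, 10.9]
opening: -0.0003
```

Call:
servo_tool --motion '[[[0, 0, 0.5, 0, 0, 0], [0, 0, 0.5, 0, 0, 0]]]'

```text
time: 22.85
ee_pos: [0.5349, -0.0431, 0.136]
tcp_rot: [179.9, 0.2, 92.1]
wrist_force: [-2.5, -6.1, 10.0]
opening: -0.0
```

Call:
servo_tool --motion '[[[0, 0, 0.5, 0, 0, 0], [0, 0, 0.5, 0, 0, 0]]]'

```text
time: 23.05
ee_pos: [0.5349, -0.0432, 0.135]
tcp_rot: [179.9, 0.2, 92.1]
wrist_force: [-2.1, -7.0, 11.3]
opening: 0.0
```

Call:
servo_tool --motion '[[[0, 0, 0.5, 0, 0, 0], [0, 0, 0.5, 0, 0, 0]]]'

```text
time: 23.25
ee_pos: [0.5349, -0.0432, 0.134]
tcp_rot: [179.9, 0.2, 92.1]
wrist_force: [-1.8, -6.1, 10.5]
opening: 0.0001
```

Call:
servo_tool --motion '[[[0, 0, 0.5, 0, 0, 0], [0, 0, 0.3, 0, 0, 0]]]'

```text
time: 23.45
ee_pos: [0.5349, -0.0432, 0.1333]
tcp_rot: [179.9, 0.2, 92.1]
wrist_force: [-2.8, -7.0, 10.6]
opening: 0.0001
```

Call:
servo_tool --motion '[[[0, 0, 0.3, 0, 0, 0], [0, 0, 0.3, 0, 0, 0]]]'

```text
time: 23.65
ee_pos: [0.5349, -0.0433, 0.1327]
tcp_rot: [179.9, 0.2, 92.1]
wrist_force: [-2.7, -7.5, 11.0]
opening: -0.0004
```

Call:
servo_tool --motion '[[[0, 0, 0.3, 0, 0, 0], [0, 0, 0, 0, 0, 0]]]'

```text
time: 23.85
ee_pos: [0.5349, -0.0433, 0.1324]
tcp_rot: [179.9, 0.2, 92.1]
wrist_force: [-1.9, -7.5, 11.0]
opening: 0.0004
```

No stop felt yet. I'll continue in 0.3 mm steps.

Call:
servo_tool --motion '[[[0, 0, 0.3, 0, 0, 0], [0, 0, 0.3, 0, 0, 0]]]'

```text
time: 24.05
ee_pos: [0.5349, -0.0433, 0.1319]
tcp_rot: [179.9, 0.2, 92.1]
wrist_force: [-3.1, -7.4, 12.1]
opening: -0.0
```

Call:
servo_tool --motion '[[[0, 0, 0.3, 0, 0, 0], [0, 0, 0, 0, 0, 0]]]'

```text
time: 24.25
ee_pos: [0.5349, -0.0433, 0.1317]
tcp_rot: [179.9, 0.2, 92.1]
wrist_force: [-3.2, -7.7, 12.5]
opening: 0.0001
```

Call:
servo_tool --motion '[[[0, 0, 0.3, 0, 0, 0], [0, 0, 0, 0, 0, 0]]]'

```text
time: 24.45
ee_pos: [0.5349, -0.0433, 0.1317]
tcp_rot: [179.9, 0.2, 92.1]
wrist_force: [-3.5, -6.9, 14.2]
opening: -0.0002
```

The position has stopped at z = 0.1317 m and the force is rising: this is the stop, where the geometry predicts it (0.132 m). I'll retract and check.

Call:
servo_tool --motion '[[[0, 0, -3, 0, 0, 0], [0, 0, -15, 0, 0, 0], [0, 0, -40, 0, 0, 0], [0, 0, -45, 0, 0, 0], [0, 0, -45, 0, 0, 0]]]'

```text
time: 24.95
ee_pos: [0.5341, -0.0417, 0.28]
tcp_rot: [-180.0, -0.0, 92.2]
wrist_force: [0.4, -0.4, 1.3]
opening: 0.0
```

Call:
servo_tool --motion '[[[-40, -20, 0, 0, 0, 0], [-45, -40, 0, 0, 0, 0], [-45, -40, 0, 0, 0, 0], [-40, -30, 0, 0, 0, 0], [0, 0, 0, 0, 0, 0]]]'

```text
time: 25.45
ee_pos: [0.4213, -0.2044, 0.2791]
tcp_rot: [-180.0, 0.1, 91.9]
wrist_force: [0.3, 0.5, -0.3]
opening: 0.0001
```

```bash
python3 - <<'E'
from h import *
p=shot("side","s10.png",4,(150,110,140,140)); r=shot("top","t10.png",3,(90,150,220,110)); f=shot("top","t10f.png",1.5)
o=bot.get_obs(); print(o["time"],o["ee_pos"],o["wrist_force"])
s=p;d=np.array([-.0377,.9993,0])
hsv=cv2.cvtColor(s["color"],cv2.COLOR_RGB2HSV)
m=((hsv[...,0]>24)&(hsv[...,0]<40)&(hsv[...,1]>150)&(hsv[...,2]<150)).astype(np.uint8); m[:150]=0;m[260:]=0;m[:,:190]=0;m[:,300:]=0
n,l,st,c=cv2.connectedComponentsWithStats(m);i=1+np.argmax(st[1:,4]);print(st[i],c[i])
for a in(0,.02,.04,.06,.1):
    H=np.array([.5322,.0354,0])+d*.0988; H[2]=.105
    print(a,proj(s,H+.178*(-d*np.cos(a)+np.array([0,0,np.sin(a)]))))
E
```

```text
25.6 [ 0.42418064 -0.2008602   0.27850385] [0.03607438 0.05864511 0.05758745]Traceback (most recent call last):
  File "<stdin>", line 7, in <module>
    return _wrapfunc(a, 'argmax', axis=axis, out=out, **kwds)
    return bound(*args, **kwds)
ValueError: attempt to get argmax of an empty sequence
```

View pics/s10.png

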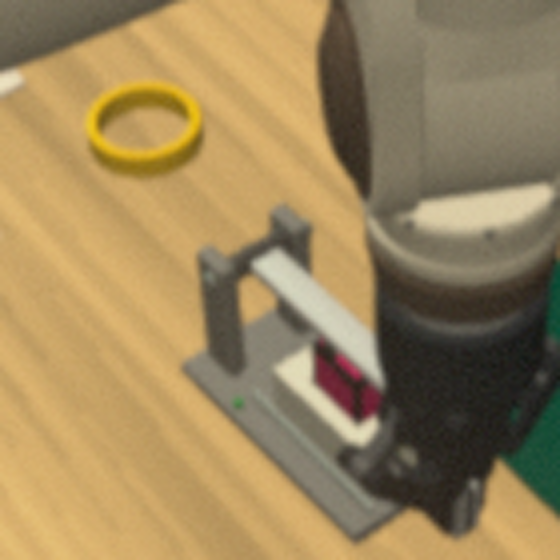

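View pics/t10f.png

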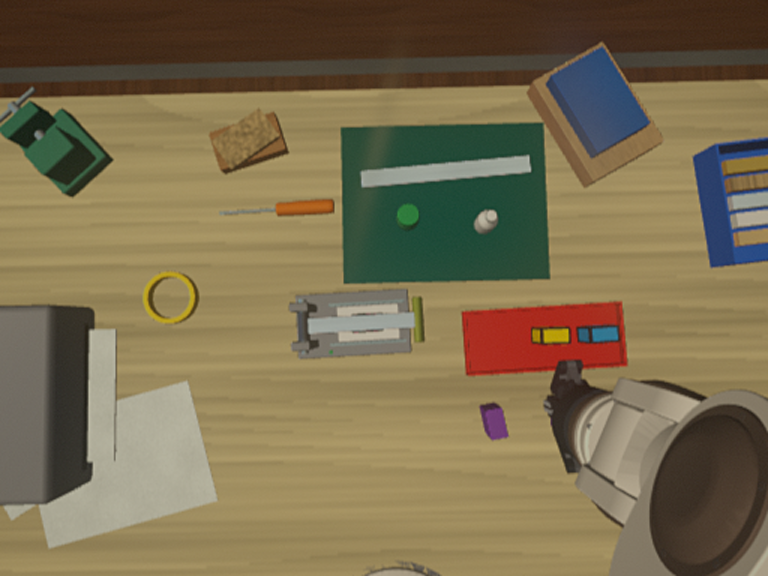

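The top view shows the clamp over the tank with the bar at (418,319), and everything else in its place. The arm hides the bar in the side view, so I'll move aside for a clear look.

Call:
servo_tool --motion '[[[-45, -25, 0, 0, 0, 0], [-45, -25, 0, 0, 0, 0], [-45, -25, 0, 0, 0, 0], [-20, -10, 0, 0, 0, 0], [0, 0, 0, 0, 0, 0]]]'

```text
time: 26.1
ee_pos: [0.3471, -0.3563, 0.2775]
tcp_rot: [-179.9, -0.0, 92.1]
wrist_force: [-0.2, 0.7, -0.9]
opening: 0.0001
```

```bash
python3 - <<'E'
from h import *
p=shot("side","s11.png",4,(150,110,140,140))
o=bot.get_obs(); print(o["time"],o["ee_pos"],o["wrist_force"])
s=p;d=np.array([-.0377,.9993,0])
for a in(0,.02,.04,.06,.1):
    H=np.array([.5322,.0354,0])+d*.0988; H[2]=.105
    q=np.array(proj(s,H+.178*(-d*np.cos(a)+np.array([0,0,np.sin(a)])))); print(a,(q-[150,110])*4)
E
```

```text
26.15 [ 0.34764173 -0.35508367  0.27770232] [0.00237603 0.30327086 1.1300395 ]
0 [429.05968847 410.64962347]
0.02 [429.08960764 406.95931503]
0.04 [429.04509145 403.18561977]
0.06 [428.92567414 399.32986398]
0.1 [428.46047756 391.37781089]
```

View pics/s11.png

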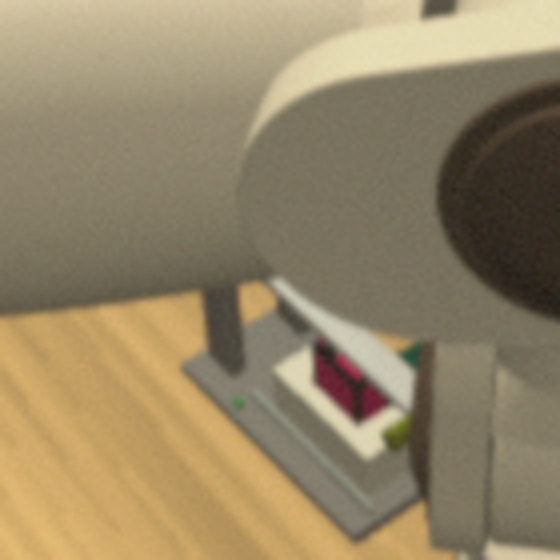

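Call:
servo_tool --motion '[[[45, 0, 0, 0, 0, 0], [45, 0, 0, 0, 0, 0], [45, 0, 0, 0, 0, 0], [45, 0, 0, 0, 0, 0], [45, 0, 0, 0, 0, 0]]]'

```text
time: 26.65
ee_pos: [0.3385, -0.1271, 0.2783]
tcp_rot: [180.0, -0.0, 92.3]
wrist_force: [0.5, 0.4, -0.2]
opening: -0.0002
```

Call:
servo_tool --motion '[[[45, 0, 0, 0, 0, 0], [45, 0, 0, 0, 0, 0], [45, 0, 0, 0, 0, 0], [45, 0, 0, 0, 0, 0], [45, 0, 0, 0, 0, 0]]]'

```text
time: 27.15
ee_pos: [0.3289, 0.0979, 0.2785]
tcp_rot: [179.9, -0.0, 92.3]
wrist_force: [1.7, 0.5, 0.1]
opening: 0.0001
```

Call:
servo_tool --motion '[[[40, 0, 0, 0, 0, 0], [40, 0, 0, 0, 0, 0], [20, 0, 0, 0, 0, 0], [0, 0, 0, 0, 0, 0]]]'

```text
time: 27.55
ee_pos: [0.3249, 0.198, 0.2778]
tcp_rot: [-179.9, -0.0, 92.5]
wrist_force: [0.2, 0.4, -0.3]
opening: 0.0001
```

```bash
python3 - <<'E'
from h import *
p=shot("side","s12.png",4,(150,110,140,140)); shot("side","s12f.png",1.5)
o=bot.get_obs(); print(o["time"],o["ee_pos"],o["wrist_force"])
E
```

```text
27.65 [0.32535598 0.19570579 0.27809281] [ 0.2564715  -0.56561496  0.15750826]
```

View pics/s12.png

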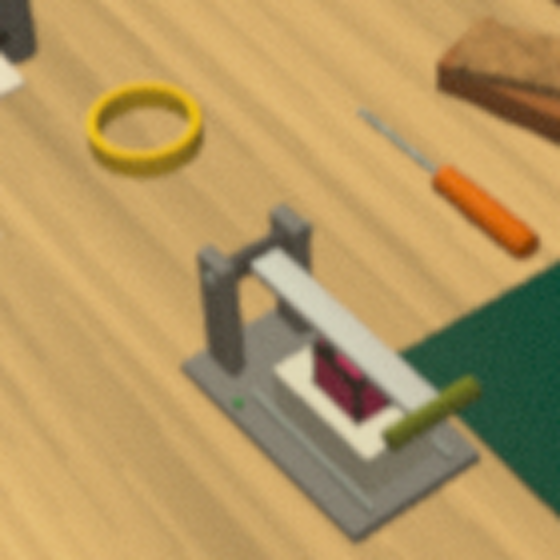

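View pics/s12f.png

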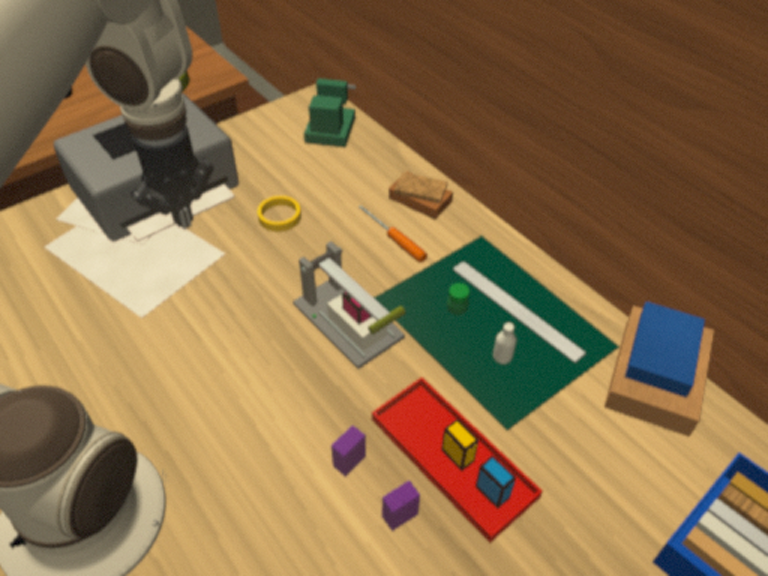

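The bar is centred at (432,411), against (429,411) predicted for 0 rad. The clamp has stayed shut untouched for 3 s. The tank is upright under the pad and nothing else has moved, so I'm handing in.

```bash
python3 -c "
from workcell import bot
print(bot.job_done()); print(bot.get_obs()['time'])"
```

```text
the job is handed in; nothing more can be done
None
the job is handed in; nothing more can be done
```

The magenta tank is loaded in the dock pocket and the clamp is shut over it. I handed the job in at about 27.7 s of the 72 s allowed; no verdict is reported.

- **Loading the tank:** I pinched the tank across its 28 mm sides and lined it up with the pocket using the wrist camera. It went in with almost no contact force and touched the spring plate with the gripper at about 81 mm height. I released it there with the clamp still wide open (about 1.94 rad).
- **Closing the clamp:** I pushed the bar from behind, then from above. The highest wrist force I read was about 17 N. The stop was felt at a gripper height of 131.7 mm, where the geometry predicted 132 mm, and I backed off at about 16 N.
- **Last checks:** After about 3 s untouched, the side view put the bar at (432, 411) in the enlarged crop, against (429, 411) predicted for a fully shut clamp. The tank looked upright under the pad, and everything else appeared to be in its starting place.
- **What was not clean:** The first two side views after closing were blocked by the arm, so I moved it aside for a clear one. I inferred the tank's final depth from the shut clamp rather than measuring it.

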